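# Put the shaker away on its stands

### The arm

A 6-joint arm with a two-finger parallel gripper is mounted at the origin on a cart in front of the work surface, level with it; the furniture and walls round the work are solid. World frame = base frame: x ahead of the robot, y to its left, z up, the work surface at z = 0. Lengths are in m, angles in rad, forces in N, time in s.
With the tool pointing down it reaches from about 0.4 to 0.825 m from the base axis. Payload 7 kg.
Tool frame: the origin (TCP) lies at the very end of the fingers, on their centre line; the grasp point (between the pads) lies arm.grip_point_offset behind it (arm.grip_point_offset is the distance from the TCP to the grasp point, in m); z points along the fingers, y is the line along which they close (so a half turn about z gives the same grasp; the last joint's range is limited). The gripper opens to 88 mm and grips with 3 to 60 N. Pads are 19 mm wide; open, the fingers measure 130 mm over their backs; the gripper's body (78 mm by 193 mm) begins 47 mm behind the grasp point.
Start: joints at [1.546, 0.359, 0.012, 0, -1.224, -0.288], TCP at [0.208, 0.642, 0.227] pointing down, gripper open.
Joint ranges: [-3.07, 3.07], [-1.43, 2.12], [-1.02, 1.25], [-3.03, 1.67], [-3.05, -0], [-3.03, 3.03]. Speed limits (rad/s): [2.39, 2.39, 3.01, 3.14, 3.14, 3.14].

### API

Orientations are given as [roll, pitch, yaw] about the fixed x, y, z axes, in that order (R = Rz(yaw) Ry(pitch) Rx(roll)).
In Python, from station import arm gives the robot as it stands.
- The arm moves only by the shell command python3 -m crank 'ROWS' [OPENING] [FORCE]. ROWS is JSON, a list of rows, each an object of numbers: "dx", "dy", "dz": the shift along the tool's x, y, z in cm; "wx", "wy", "wz": the turn, a rotation vector about the tool's x, y, z in degrees. A call has exactly 10 rows; each row is the pose to reach, as a shift and turn from the pose commanded when the call began, along the tool's axes at that moment; what a row does not reach only later rows make up. A row lasts 1/8 s, in which the tool goes at most 62.5 mm and 10.7 degrees, less where a joint would pass 70% of its speed; a pose out of reach is approached as far as the arm can. A call with a gripper value outside its range is refused whole. OPENING is the finger opening in cm, from 0 to 8.76, set as the call begins (- or left out, the last holds). The fingers move at their own pace and stop on an object; FORCE is the grip in N (left out, the last holds). Time passes only in rows, so rows that repeat a pose let the fingers close, or fill a call up. It gives the time, the measured TCP pose, the force, the opening and the grip force at its end, in the units of the state.
- arm.get_state(): the state, without advancing time (a new reading comes with each control period).
- arm.grab_frame(name): name is "side" or "top"; returns the picture (480x640x3 uint8, red, green, blue); there is no depth.
- arm.calibration(name): a dict with "fx", "fy", "cx", "cy" (pixels), "world_from_camera" (4x4, takes a point from camera to world coordinates). Camera axes: x right, y down, z forward; pixel columns grow to the right and rows downward; lengths in m; the calibration is good to about 2 mm. A picture is of the moment at which its call begins. calibration takes no time and is no camera call.
- arm.job_done(): hands the job in; it is judged then, once.
Trained networks look in the newest picture that a camera, given by its name, has taken for a name from the list of things; names that differ only in an ending like _2 or _b are one class to them, and where a whole thing is asked for, a point or a joint stands for the part that bears it (a point fixed in the world has none). Each returns a list of dicts, best first, with "confidence" (0 to 1); they miss things now and then, are a little off and sometimes report something else, mostly with a low value. They report only what shows in the picture. A call takes as long as a camera call.
- arm.find_in(camera, query): "centre" ([x, y, z] in m, in world coordinates, good to about 4 mm: the middle of the surface that is visible of it).
- arm.masks_of(camera, query): "pixels" (480x640 bool, what is visible of it).
- arm.mark_of(camera, query): "centre" ([x, y, z] in m, in world coordinates, good to about 4 mm: a listed point, or the origin of a listed thing).
The state is a dict: "t": time; "q": joint angles; "qd": joint speeds; "joint_efforts": joint torques, N m; "eef_pos": TCP position; "ee_rot": TCP orientation; "force": force on the tool from outside, world axes, zero at the start; "moment": the same for the moment, N m; "width": finger opening in m; "gripper_force": force on a finger pad.
Only numpy, scipy, OpenCV 4.12 (cv2) and the standard library are available. Lean on these libraries where they do the work, as an engineer would, in place of code of your own. Each camera call takes 0.05 s, during which the arm holds its last target. There are 200 camera calls.

### The job

Take the washed cocktail shaker on the drip tray apart and put each piece away upright and fully home on its own turned oak stand: the copper tin in the wide dished stand, the steel strainer top over the stout steel post, the copper measuring cap open side down over the slender steel post. Somebody left the jigger in the tin's stand: it belongs upright in the smaller dished stand. Do not knock any piece over, and leave the green bottle and the pepper mill beside the stands where they are.

Things in the scene. Friction and masses are not known exactly. Their poses are not given: they have to be found in the camera images.
- shaker_tin: Copper shaker tin, an open cup 105 mm tall: 52 mm wide at the foot, 59 mm at mid height, rolled rim 69 mm, mouth 58 mm inside. Origin: centre of the underside; z up. It stands on a steel drip tray (133 x 263 mm, grid 19 mm above the bar, rim 24 mm); at the start it carries the strainer top and the cap, 166 mm in all.
- strainer_top: Steel strainer top, 65 mm tall: hollow skirt 14 mm deep, 48 mm wide inside, open below; flange 65 mm wide at 14 to 18 mm; dome narrowing to 42 mm at 45 mm; plain neck 30 mm wide from 45 to 65 mm. Origin: centre of its lower edge; z up. At the start the skirt is loosely in the tin's mouth, flange on the rim, origin 91 mm above the tin's; it lifts straight off.
- measuring_cap: Copper cap, an upside-down cup 30 mm tall, 40 mm wide at the open lower edge and 38 mm near the closed top; 34 mm inside, 27 mm deep. Origin: centre of its open lower edge; z up. At the start it sits loosely over the strainer top's neck, lower edge on the dome, origin 45 mm above the strainer top's; it lifts straight off.
- jigger: Steel double jigger (hourglass measure), 76 mm tall, 43 mm wide, about 80 g. Origin: centre of the underside; z up. At the start it stands loosely in the tin's stand. Grasp it across its upper rim; the rest of it is solid to the fingers out to the same width.
- tin_stand: Pale oak turned stand for the tin, fixed to the bar: round, 94 mm wide, 24 mm tall, with a dished well 77 mm wide at the top narrowing to 57 mm at its grey felt floor, which is 10 mm above the underside. Origin: centre of the underside, on the bar; z up. The seated tin's origin is 10 mm above this origin.
- jigger_stand: Pale oak turned stand for the jigger, fixed to the bar: round, 82 mm wide, 24 mm tall, with a dished well 66 mm wide at the top narrowing to 48 mm at its grey felt floor, which is 10 mm above the underside. Empty at the start. Origin: centre of the underside, on the bar; z up. The seated jigger's origin is 10 mm above this origin.
- strainer_stand: Pale oak turned disc, fixed to the bar, 82 mm wide, 14 mm tall, with a stout steel post on top: 43 mm wide at its root, tapering to about 29 mm, 13 mm tall. The strainer top's skirt goes over the post and rests on the oak. Origin: centre of the underside, on the bar; z up. The seated strainer top's origin is 14 mm above this origin.
- cap_stand: Pale oak turned disc, fixed to the bar, 66 mm wide, 14 mm tall, with a slender steel post on top: 25 mm wide at its root, tapering to about 10 mm, 22 mm tall. The cap goes over the post and rests with its edge on the oak. Origin: centre of the underside, on the bar; z up. The seated cap's origin is 14 mm above this origin.
- green_bottle: Bystander: corked green glass bottle, 65 mm wide, 269 mm tall, standing loose. Origin: centre of the underside; z up.
- pepper_mill: Bystander: small turned wooden pepper mill, 52 mm wide, 112 mm tall, standing loose. Origin: centre of the underside; z up. Behind it a wall shelf with glasses overhangs the back of the bar, from x = 0.64 m on, underside 0.25 m above the bar: keep the gripper and wrist clear of it.

How it is judged:
At the end, for the whole second after the job is handed in: Tin, strainer top, measuring cap and jigger each stand seated on their own stand: centre within 8 mm of the stand's centre, height within 4 mm of fully home, upright within 0.1 rad and at rest; the green bottle and the pepper mill stand upright within 30 mm of where they were (horizontal distance between shaker_tin and tin_stand below 0.008 m and z of shaker_tin in the frame of tin_stand between 0.006 and 0.014 m and angle between each of shaker_tin, strainer_top, measuring_cap, jigger's own z axis and vertical below 0.1 rad and linear speed of each of shaker_tin, strainer_top, measuring_cap, jigger below 0.02 m/s and angular speed of each of shaker_tin, strainer_top, measuring_cap, jigger below 0.2 rad/s and horizontal distance between strainer_top and strainer_stand below 0.008 m and z of strainer_top in the frame of strainer_stand between 0.01 and 0.018 m and horizontal distance between measuring_cap and cap_stand below 0.008 m and z of measuring_cap in the frame of cap_stand between 0.01 and 0.018 m and horizontal distance between jigger and jigger_stand below 0.008 m and z of jigger in the frame of jigger_stand between 0.006 and 0.014 m and distance of each of green_bottle, pepper_mill from where it was at the start of the episode below 0.03 m and angle between each of green_bottle, pepper_mill's own z axis and vertical below 0.2 rad); the robot touches nothing.
It fails at once if the green bottle or the pepper mill is shifted by 30 mm or tipped (distance of any of green_bottle, pepper_mill from where it was at the start of the episode above 0.03 m or angle between any of green_bottle, pepper_mill's own z axis and vertical above 0.2 rad).
It fails at once if a piece of the shaker or the jigger is knocked over (angle between any of shaker_tin, strainer_top, measuring_cap, jigger's own z axis and vertical above 0.7 rad).
It also fails if it takes over 96 s, if anything falls off the work surface, if the arm or the gripper's body presses on something with over 40 N, if the wrist force passes 120 N, or if a joint passes its speed limit or range.

## Working session

There is one attempt and no reset: what is moved stays moved. The work goes in short steps, Python scripts to look and compute and a shell command to move; the robot and the scene stay as the last step left them, time stands still between calls to the robot, and variables do not carry over. Pictures are saved under pics/ and viewed, at most 14 in all, crops included, and the job is handed in when it is done.

```bash
ls; mkdir -p pics; cat > h.py <<'E'
import numpy as np, cv2
from station import arm
def save(c,n):
    im=arm.grab_frame(c); cv2.imwrite(f'pics/{n}.png',cv2.cvtColor(im,cv2.COLOR_RGB2BGR)); return im
def proj(c,p):
    k=arm.calibration(c); T=np.linalg.inv(np.array(k["world_from_camera"])); q=T[:3,:3]@np.array(p)+T[:3,3]
    return np.array([k["fx"]*q[0]/q[2]+k["cx"],k["fy"]*q[1]/q[2]+k["cy"]])
def ray(c,u,v):
    k=arm.calibration(c); T=np.array(k["world_from_camera"]); d=T[:3,:3]@np.array([(u-k["cx"])/k["fx"],(v-k["cy"])/k["fy"],1]); return T[:3,3],d
E
python3 - <<'E'
from h import *
np.set_printoptions(precision=4,suppress=True)
s=arm.get_state(); print(s['t'],s['eef_pos'],s['ee_rot'],s['width'],arm.grip_point_offset)
for c in("side","top"):
    save(c,c+"0"); k=arm.calibration(c); print(c,k['fx'],np.array(k['world_from_camera']))
    for n in "shaker_tin strainer_top measuring_cap jigger tin_stand jigger_stand strainer_stand cap_stand green_bottle pepper_mill".split():
        print(n,[(np.round(d['centre'],4).tolist(),round(d['confidence'],2)) for d in arm.mark_of(c,n)[:2]])
print(arm.get_state()['t'])
E
```

```text
pics
0.0 [0.2076 0.6417 0.2256] [ 3.1399 -0.0002 -0.3129] 0.0874212035671755 0.0188
side 604.5451264359339 [[-0.9811 -0.1099  0.1591  0.2773]
 [-0.1933  0.5877 -0.7856  0.903 ]
 [-0.0072 -0.8016 -0.5979  0.9075]
 [ 0.      0.      0.      1.    ]]
shaker_tin [([0.4685, 0.1889, 0.0158], 0.85)]
strainer_top [([0.4662, 0.1833, 0.1113], 0.72)]
measuring_cap [([0.4658, 0.1856, 0.1517], 0.67)]
jigger [([0.4766, -0.1247, 0.0094], 0.58)]
tin_stand [([0.4808, -0.1259, 0.0053], 0.7)]
jigger_stand [([0.4559, -0.025, -0.002], 0.82)]
strainer_stand [([0.4941, -0.3457, -0.0022], 0.84), ([0.4656, 0.1871, 0.0135], 0.74)]
cap_stand []
green_bottle [([0.5709, -0.4467, -0.0014], 0.95)]
pepper_mill [([0.5785, -0.0643, -0.002], 0.9)]
top 522.4972892225002 [[ 0.0173 -0.9946  0.1025  0.3599]
 [-0.9997 -0.0188 -0.0136 -0.1037]
 [ 0.0155 -0.1023 -0.9946  1.2546]
 [ 0.      0.      0.      1.    ]]
shaker_tin [([0.4652, 0.1858, 0.0181], 0.73)]
strainer_top [([0.4655, 0.1824, 0.1103], 0.74)]
measuring_cap [([0.4676, 0.1827, 0.1619], 0.75)]
jigger [([0.4803, -0.1205, 0.0109], 0.68)]
tin_stand [([0.4779, -0.1266, 0.0028], 0.78)]
jigger_stand [([0.4552, -0.025, 0.0003], 0.62)]
strainer_stand [([0.4934, -0.3483, -0.0011], 0.55), ([0.47, 0.1835, 0.1605], 0.4)]
cap_stand [([0.4002, -0.243, 0.0034], 0.67)]
green_bottle [([0.5706, -0.4487, 0.0002], 0.95)]
pepper_mill [([0.5812, -0.0586, -0.0014], 0.85)]
1.1
```

View pics/side0.png

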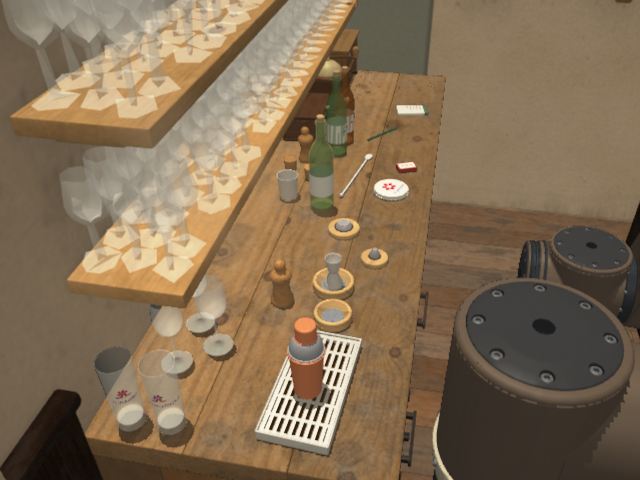

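View pics/top0.png

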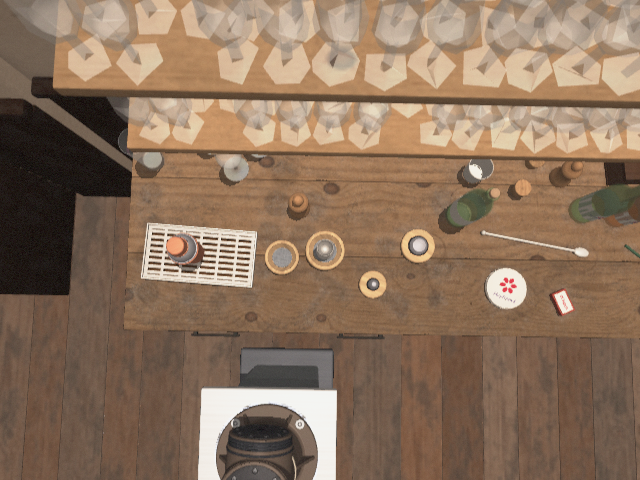

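Side view: shaker at (306,360), jigger in tin stand (333,275), jigger stand (332,316), cap stand (374,258), strainer stand (343,229), mill (281,285), bottle (321,170). The top view agrees, and the network hits match both pictures. I'll refine the positions from silhouettes in both views.

```bash
cat >> h.py <<'E'
from scipy.optimize import least_squares
P=dict(shaker_tin=[(26,0),(29.5,52),(34.5,103),(34.5,105)],strainer_top=[(32.5,14),(32.5,18),(21,45),(15,65)],
 measuring_cap=[(20,0),(19,30)],jigger=[(21.5,0),(21.5,76)],tin_stand=[(47,0),(47,24)],jigger_stand=[(41,0),(41,24)],
 strainer_stand=[(41,0),(41,14),(14.5,27)],cap_stand=[(33,0),(33,14),(5,36)],green_bottle=[(32.5,0)],pepper_mill=[(26,0)])
A=np.linspace(0,2*np.pi,72,endpoint=False); D=np.c_[np.cos(A),np.sin(A)][::2]
def model(n): return np.array([(r*np.cos(a),r*np.sin(a),z) for r,z in P[n] for a in A])/1000
def sup(c,n,p):
    k=arm.calibration(c); T=np.linalg.inv(np.array(k["world_from_camera"])); q=(model(n)+p)@T[:3,:3].T+T[:3,3]
    return (D@np.c_[k["fx"]*q[:,0]/q[:,2]+k["cx"],k["fy"]*q[:,1]/q[:,2]+k["cy"]].T).max(1)
def fit(n,p0,cams=("side","top"),scale=0.7):
    obs={}
    for c in cams:
        for d in arm.masks_of(c,n)[:2]:
            m=d['pixels'].astype(np.uint8); N,l,st,_=cv2.connectedComponentsWithStats(m)
            if N<2: continue
            y,x=np.nonzero(l==1+st[1:,4].argmax()); o=(D@np.c_[x,y].T).max(1)+0.5*0
            o=(D@np.c_[x,y].T).max(1)+.3
            if np.median(abs(o-sup(c,n,np.array(p0))))<8: obs[c]=o; break
    if not obs: return None
    f=lambda p:np.concatenate([sup(c,n,p)-obs[c] for c in obs]+[(p-p0)/0.02])
    r=least_squares(f,p0,loss='soft_l1',f_scale=scale,x_scale=.01)
    return np.round(r.x,4),list(obs),[round(float(np.median(abs(sup(c,n,r.x)-obs[c]))),2) for c in obs]
E
python3 - <<'E'
from h import *
p0=dict(shaker_tin=(.467,.186,.019),strainer_top=(.467,.184,.11),measuring_cap=(.467,.184,.155),jigger=(.479,-.123,.01),tin_stand=(.479,-.126,0),
jigger_stand=(.4555,-.025,0),strainer_stand=(.494,-.347,0),cap_stand=(.400,-.243,0))
for n,p in p0.items():
    print(n,fit(n,p),fit(n,p,("side",)) ,fit(n,p,("top",)))
print(arm.get_state()['t'])
E
```

```text
shaker_tin (array([ 0.4714,  0.1601, -0.0448]), ['side', 'top'], [3.53, 10.54]) (array([ 0.5091,  0.0202, -0.1966]), ['side'], [1.21]) (array([ 0.5392,  0.3837, -0.9825]), ['top'], [1.57])
strainer_top (array([0.4668, 0.1851, 0.1059]), ['side', 'top'], [0.84, 0.31]) (array([0.4823, 0.1262, 0.0387]), ['side'], [0.87]) (array([0.467 , 0.1862, 0.1018]), ['top'], [0.3])
measuring_cap (array([0.4668, 0.1843, 0.1521]), ['side', 'top'], [0.35, 0.27]) (array([0.4677, 0.1821, 0.1499]), ['side'], [0.29]) (array([0.4668, 0.1856, 0.1471]), ['top'], [0.27])
jigger (array([ 0.4767, -0.1249,  0.0094]), ['side', 'top'], [0.93, 0.39]) (array([ 0.4859, -0.1733, -0.0308]), ['side'], [0.18]) (array([ 0.4764, -0.1247,  0.0123]), ['top'], [0.36])
tin_stand (array([ 0.4784, -0.1263, -0.0005]), ['side', 'top'], [0.6, 0.16]) (array([ 0.483 , -0.1543, -0.0249]), ['side'], [0.18]) (array([ 0.4787, -0.1262,  0.0017]), ['top'], [0.13])
jigger_stand (array([ 4.593e-01, -2.400e-02,  3.000e-04]), ['side', 'top'], [0.47, 0.31]) (array([ 0.4622, -0.0403, -0.0154]), ['side'], [0.16]) (array([ 0.4595, -0.024 ,  0.0018]), ['top'], [0.29])
strainer_stand (array([ 0.4939, -0.3481,  0.0024]), ['side', 'top'], [0.98, 0.78]) (array([ 0.5033, -0.4119, -0.0432]), ['side'], [0.3]) (array([ 0.4997, -0.3564, -0.0414]), ['top'], [0.23])
cap_stand (array([ 0.3997, -0.2405,  0.0022]), ['side', 'top'], [0.66, 0.58]) (array([ 0.4039, -0.2878, -0.0347]), ['side'], [0.28]) (array([ 0.4016, -0.245 , -0.0399]), ['top'], [0.26])
2.7
```

```bash
cat >> h.py <<'E'
from scipy.spatial.transform import Rotation as Ro
def go(x,y,z,yaw=None):
    s=arm.get_state(); R=Ro.from_euler('xyz',s['ee_rot']); d=R.inv().apply(np.array([x,y,z])-s['eef_pos'])*100
    t=Ro.from_euler('xyz',[np.pi,0,s['ee_rot'][2] if yaw is None else yaw])
    print('t',s['t'],'pos',np.round(s['eef_pos'],4),'rot',np.round(s['ee_rot'],4),'w',round(s['width'],4),'d cm',np.round(d,2),'rv deg',np.round(np.degrees((R.inv()*t).as_rotvec()),2))
E
python3 - <<'E'
from h import *
go(.4668,.185,.25,0)
for n,p in dict(strainer_stand=(.494,-.347,0),cap_stand=(.400,-.242,0)).items():
    P[n]=P[n][:2]; print(fit(n,p))
P['shaker_tin']=[(26,0),(29.5,52),(33,90)]
print(fit('shaker_tin',(.467,.185,.019)))
E
```

```text
t 2.7 pos [0.2077 0.6422 0.2266] rot [-3.1416 -0.     -0.3128] w 0.0878 d cm [38.72 35.53 -2.34] rv deg [ -0.    -0.   -17.92]
(array([ 0.4939, -0.3481,  0.0024]), ['side', 'top'], [0.98, 0.78])
(array([ 0.3996, -0.2405,  0.0023]), ['side', 'top'], [0.67, 0.58])
(array([ 0.4712,  0.1622, -0.0246]), ['side', 'top'], [2.3, 10.47])
```

```bash
python3 -m crank '[{"dx":4,"dy":3.5,"dz":-1,"wz":-3},{"dx":8,"dy":7,"dz":-2.3,"wz":-6},{"dx":12.5,"dy":11.5,"dz":-2.3,"wz":-9},{"dx":17,"dy":15.5,"dz":-2.3,"wz":-12},{"dx":21.5,"dy":19.5,"dz":-2.3,"wz":-15},{"dx":26,"dy":24,"dz":-2.3,"wz":-17.9},{"dx":30.5,"dy":28,"dz":-2.3,"wz":-17.9},{"dx":34.5,"dy":31.7,"dz":-2.3,"wz":-17.9},{"dx":37,"dy":34,"dz":-2.3,"wz":-17.9},{"dx":38.7,"dy":35.5,"dz":-2.3,"wz":-17.9}]' 7.5 && python3 -c "
from h import *
go(.4668,.185,.158,0); save('top','top1')"
```

```text
$[0]: bad value
```

```bash
python3 -m crank '[{"dx":4,"dy":3.5,"dz":-1,"wx":0,"wy":0,"wz":-3},{"dx":8,"dy":7,"dz":-2.3,"wx":0,"wy":0,"wz":-6},{"dx":12.5,"dy":11.5,"dz":-2.3,"wx":0,"wy":0,"wz":-9},{"dx":17,"dy":15.5,"dz":-2.3,"wx":0,"wy":0,"wz":-12},{"dx":21.5,"dy":19.5,"dz":-2.3,"wx":0,"wy":0,"wz":-15},{"dx":26,"dy":24,"dz":-2.3,"wx":0,"wy":0,"wz":-17.9},{"dx":30.5,"dy":28,"dz":-2.3,"wx":0,"wy":0,"wz":-17.9},{"dx":34.5,"dy":31.7,"dz":-2.3,"wx":0,"wy":0,"wz":-17.9},{"dx":37,"dy":34,"dz":-2.3,"wx":0,"wy":0,"wz":-17.9},{"dx":38.7,"dy":35.5,"dz":-2.3,"wx":0,"wy":0,"wz":-17.9}]' 7.5 && python3 -c "
from h import *
go(.4668,.185,.158,0); save('top','top1')"
```

```text
t: 4.25
eef_pos: [0.4673, 0.1837, 0.2498]
ee_rot: [-3.141, -0.0, -0.002]
force: [0.3, 0.5, 0.2]
width: 0.0749
gripper_force: 0.0
t 4.25 pos [0.4673 0.1837 0.2498] rot [-3.1412e+00 -5.0000e-04 -1.9000e-03] w 0.0749 d cm [-0.06 -0.13  9.18] rv deg [-0.02 -0.03 -0.11]
```

```bash
python3 -m crank '[{"dx":0,"dy":-0.1,"dz":1.5,"wx":0,"wy":0,"wz":0},{"dx":0,"dy":-0.1,"dz":3,"wx":0,"wy":0,"wz":0},{"dx":0,"dy":-0.1,"dz":4.5,"wx":0,"wy":0,"wz":0},{"dx":0,"dy":-0.1,"dz":5.8,"wx":0,"wy":0,"wz":0},{"dx":0,"dy":-0.1,"dz":7,"wx":0,"wy":0,"wz":0},{"dx":0,"dy":-0.1,"dz":8,"wx":0,"wy":0,"wz":0},{"dx":0,"dy":-0.1,"dz":8.8,"wx":0,"wy":0,"wz":0},{"dx":0,"dy":-0.1,"dz":9.2,"wx":0,"wy":0,"wz":0},{"dx":0,"dy":-0.1,"dz":9.2,"wx":0,"wy":0,"wz":0},{"dx":0,"dy":-0.1,"dz":9.2,"wx":0,"wy":0,"wz":0}]' 
python3 -m crank '[{"dx":0,"dy":0,"dz":0,"wx":0,"wy":0,"wz":0},{"dx":0,"dy":0,"dz":0,"wx":0,"wy":0,"wz":0},{"dx":0,"dy":0,"dz":0,"wx":0,"wy":0,"wz":0},{"dx":0,"dy":0,"dz":0,"wx":0,"wy":0,"wz":0},{"dx":0,"dy":0,"dz":0,"wx":0,"wy":0,"wz":0},{"dx":0,"dy":0,"dz":-0.3,"wx":0,"wy":0,"wz":0},{"dx":0,"dy":0,"dz":-1,"wx":0,"wy":0,"wz":0},{"dx":0,"dy":0,"dz":-2.2,"wx":0,"wy":0,"wz":0},{"dx":0,"dy":0,"dz":-3.8,"wx":0,"wy":0,"wz":0},{"dx":0,"dy":0,"dz":-5,"wx":0,"wy":0,"wz":0}]' 2 15
python3 -c "
from h import *
save('side','side2'); p=(.4668,.184,.205); print(fit('measuring_cap',p),fit('strainer_top',(.467,.185,.11)))
go(.3997,-.241,.09,0)"
```

```text
t: 5.55
eef_pos: [0.4669, 0.1865, 0.1579]
ee_rot: [-3.141, -0.001, -0.0]
force: [0.0, -0.7, 0.7]
width: 0.0747
gripper_force: 0.0
t: 6.8
eef_pos: [0.467, 0.1866, 0.209]
ee_rot: [-3.141, -0.001, -0.0]
force: [-0.0, 0.1, -1.5]
width: 0.0411
gripper_force: 15.0
(array([ 0.5938,  0.4995, -0.9382]), ['top'], [1.36]) (array([0.4646, 0.1876, 0.1112]), ['side', 'top'], [0.65, 4.96])
t 7.05 pos [0.4664 0.1862 0.2072] rot [ 3.1415e+00  5.0000e-04 -6.0000e-04] w 0.0412 d cm [-6.64 42.72 11.73] rv deg [ 0.    0.03 -0.03]
```

View pics/side2.png

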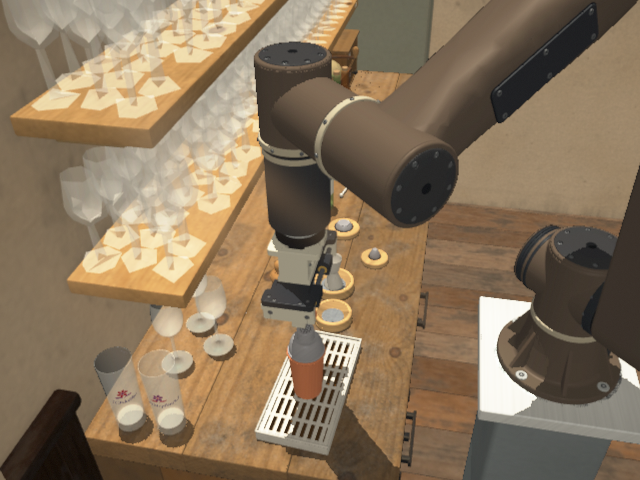

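```bash
python3 -m crank '[{"dx":-0.5,"dy":3,"dz":-1,"wx":0,"wy":0,"wz":0},{"dx":-1.2,"dy":8,"dz":-1,"wx":0,"wy":0,"wz":0},{"dx":-2,"dy":13.5,"dz":-1,"wx":0,"wy":0,"wz":0},{"dx":-2.9,"dy":19,"dz":-1,"wx":0,"wy":0,"wz":0},{"dx":-3.8,"dy":24.5,"dz":-1,"wx":0,"wy":0,"wz":0},{"dx":-4.8,"dy":30,"dz":-1,"wx":0,"wy":0,"wz":0},{"dx":-5.7,"dy":35.5,"dz":-1,"wx":0,"wy":0,"wz":0},{"dx":-6.3,"dy":39.5,"dz":0,"wx":0,"wy":0,"wz":0},{"dx":-6.6,"dy":42,"dz":3,"wx":0,"wy":0,"wz":0},{"dx":-6.6,"dy":42.7,"dz":7,"wx":0,"wy":0,"wz":0}]' 
python3 -c "
from h import *
go(.3997,-.241,.06,0); save('side','side3'); save('top','top3')
for c in('side','top'):print(arm.mark_of(c,'measuring_cap')[:1])
import cv2
a=cv2.imread('pics/side3.png')[180:330,280:480];b=cv2.imread('pics/top3.png')[200:350,280:480]
cv2.imwrite('pics/c3.png',cv2.resize(np.hstack([a,b]),None,fx=2,fy=2))"
```

```text
t: 8.3
eef_pos: [0.4004, -0.2421, 0.1367]
ee_rot: [3.141, -0.001, -0.002]
force: [1.0, 0.9, -1.0]
width: 0.0413
gripper_force: 15.0
t 8.3 pos [ 0.4004 -0.2421  0.1367] rot [ 3.1413e+00 -1.0000e-03 -2.5000e-03] w 0.0413 d cm [-0.07 -0.11  7.67] rv deg [ 0.02 -0.06 -0.14]
[{'centre': [0.4013, -0.2464, 0.1314], 'confidence': 0.39}]
[]
```

View pics/c3.png

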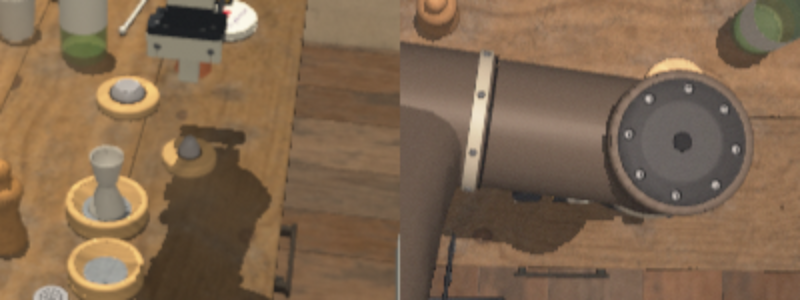

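```bash
python3 -m crank '[{"dx":0,"dy":-0.1,"dz":2,"wx":0,"wy":0,"wz":0},{"dx":0,"dy":-0.1,"dz":4,"wx":0,"wy":0,"wz":0},{"dx":0,"dy":-0.1,"dz":6,"wx":0,"wy":0,"wz":0},{"dx":0,"dy":-0.1,"dz":7.8,"wx":0,"wy":0,"wz":0},{"dx":0,"dy":-0.1,"dz":9.2,"wx":0,"wy":0,"wz":0},{"dx":0,"dy":-0.1,"dz":10.2,"wx":0,"wy":0,"wz":0},{"dx":0,"dy":-0.1,"dz":11,"wx":0,"wy":0,"wz":0},{"dx":0,"dy":-0.1,"dz":11.5,"wx":0,"wy":0,"wz":0},{"dx":0,"dy":-0.1,"dz":11.7,"wx":0,"wy":0,"wz":0},{"dx":0,"dy":-0.1,"dz":11.7,"wx":0,"wy":0,"wz":0}]' 
python3 -c "
from h import *
go(.3997,-.241,.017,0)"
```

```text
t: 9.75
eef_pos: [0.4006, -0.2397, 0.0206]
ee_rot: [3.142, -0.0, -0.0]
force: [-0.0, 0.6, -0.1]
width: 0.0412
gripper_force: 15.0
t 9.75 pos [ 0.4006 -0.2397  0.0206] rot [ 3.1415e+00 -1.0000e-04 -4.0000e-04] w 0.0412 d cm [-0.09  0.13  0.36] rv deg [ 0.   -0.   -0.02]
```

```bash
python3 -m crank '[{"dx":0,"dy":0.05,"dz":0.1,"wx":0,"wy":0,"wz":0},{"dx":0,"dy":0.05,"dz":0.2,"wx":0,"wy":0,"wz":0},{"dx":0,"dy":0.05,"dz":0.3,"wx":0,"wy":0,"wz":0},{"dx":0,"dy":0.05,"dz":0.35,"wx":0,"wy":0,"wz":0},{"dx":0,"dy":0.05,"dz":0.35,"wx":0,"wy":0,"wz":0},{"dx":0,"dy":0.05,"dz":0.35,"wx":0,"wy":0,"wz":0},{"dx":0,"dy":0.05,"dz":0.35,"wx":0,"wy":0,"wz":0},{"dx":0,"dy":0.05,"dz":0.35,"wx":0,"wy":0,"wz":0},{"dx":0,"dy":0.05,"dz":0.35,"wx":0,"wy":0,"wz":0},{"dx":0,"dy":0.05,"dz":0.35,"wx":0,"wy":0,"wz":0}]' 
python3 -m crank '[{"dx":0,"dy":0,"dz":0,"wx":0,"wy":0,"wz":0},{"dx":0,"dy":0,"dz":0,"wx":0,"wy":0,"wz":0},{"dx":0,"dy":0,"dz":0,"wx":0,"wy":0,"wz":0},{"dx":0,"dy":0,"dz":0,"wx":0,"wy":0,"wz":0},{"dx":0,"dy":0,"dz":-0.5,"wx":0,"wy":0,"wz":0},{"dx":0,"dy":0,"dz":-2,"wx":0,"wy":0,"wz":0},{"dx":0,"dy":0,"dz":-4.5,"wx":0,"wy":0,"wz":0},{"dx":0,"dy":0,"dz":-9,"wx":0,"wy":0,"wz":0},{"dx":0,"dy":0,"dz":-14,"wx":0,"wy":0,"wz":0},{"dx":0,"dy":0,"dz":-17,"wx":0,"wy":0,"wz":0}]' 6
python3 -c "
from h import *
go(.4668,.185,.25,0); save('side','side4')
a=cv2.imread('pics/side4.png')[200:350,280:440]
cv2.imwrite('pics/c4.png',cv2.resize(a,None,fx=3,fy=3))
print(fit('measuring_cap',(.400,-.241,.014)))"
```

```text
t: 11.0
eef_pos: [0.4006, -0.2401, 0.0171]
ee_rot: [3.142, -0.0, -0.0]
force: [0.3, -0.4, -0.7]
width: 0.0413
gripper_force: 15.0
t: 12.25
eef_pos: [0.4012, -0.2403, 0.1901]
ee_rot: [3.141, -0.003, -0.0]
force: [0.9, 0.2, -0.9]
width: 0.06
gripper_force: 0.0
t 12.25 pos [ 0.4012 -0.2403  0.1901] rot [ 3.1408e+00 -3.4000e-03 -1.0000e-04] w 0.06 d cm [  6.58 -42.53  -6.  ] rv deg [ 0.05 -0.19 -0.01]
(array([ 0.4025, -0.2704, -0.0085]), ['side'], [0.2])
```

View pics/c4.png

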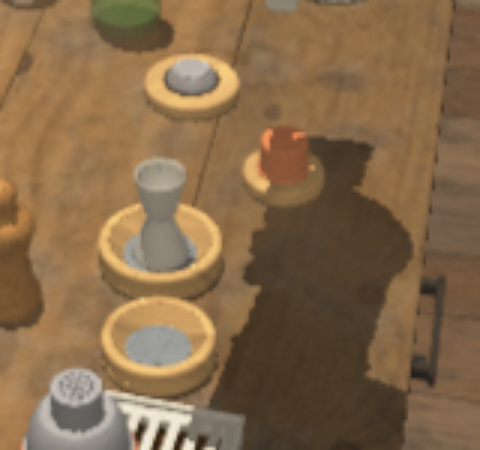

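Cap sits on its post (≈(374,252) in the full picture). Next is the strainer top.

```bash
python3 -m crank '[{"dx":0.4,"dy":-3,"dz":-2.5,"wx":0,"wy":0,"wz":0},{"dx":1.2,"dy":-8,"dz":-3,"wx":0,"wy":0,"wz":0},{"dx":2,"dy":-13.5,"dz":-3,"wx":0,"wy":0,"wz":0},{"dx":2.9,"dy":-19,"dz":-3,"wx":0,"wy":0,"wz":0},{"dx":3.8,"dy":-24.5,"dz":-3,"wx":0,"wy":0,"wz":0},{"dx":4.7,"dy":-30,"dz":-3,"wx":0,"wy":0,"wz":0},{"dx":5.5,"dy":-35.5,"dz":-3,"wx":0,"wy":0,"wz":0},{"dx":6.2,"dy":-39.5,"dz":-3,"wx":0,"wy":0,"wz":0},{"dx":6.5,"dy":-42,"dz":-2.5,"wx":0,"wy":0,"wz":0},{"dx":6.6,"dy":-42.5,"dz":-1.5,"wx":0,"wy":0,"wz":0}]'
python3 -c "
from h import *
go(.4668,.185,.1575,0)"
```

```text
t: 13.65
eef_pos: [0.4665, 0.1857, 0.2009]
ee_rot: [3.141, 0.001, 0.001]
force: [-0.4, -0.5, -0.2]
width: 0.0602
gripper_force: 0.0
t 13.65 pos [0.4665 0.1857 0.2009] rot [3.1409e+00 9.0000e-04 9.0000e-04] w 0.0602 d cm [0.04 0.07 4.34] rv deg [0.04 0.05 0.05]
```

```bash
python3 -m crank '[{"dx":0,"dy":0,"dz":1,"wx":0,"wy":0,"wz":0},{"dx":0,"dy":0,"dz":2,"wx":0,"wy":0,"wz":0},{"dx":0,"dy":0,"dz":2.8,"wx":0,"wy":0,"wz":0},{"dx":0,"dy":0,"dz":3.5,"wx":0,"wy":0,"wz":0},{"dx":0,"dy":0,"dz":4,"wx":0,"wy":0,"wz":0},{"dx":0,"dy":0,"dz":4.2,"wx":0,"wy":0,"wz":0},{"dx":0,"dy":0,"dz":4.2,"wx":0,"wy":0,"wz":0},{"dx":0,"dy":0,"dz":4.2,"wx":0,"wy":0,"wz":0},{"dx":0,"dy":0,"dz":4.2,"wx":0,"wy":0,"wz":0},{"dx":0,"dy":0,"dz":4.2,"wx":0,"wy":0,"wz":0}]'
python3 -m crank '[{"dx":0,"dy":0,"dz":0,"wx":0,"wy":0,"wz":0},{"dx":0,"dy":0,"dz":0,"wx":0,"wy":0,"wz":0},{"dx":0,"dy":0,"dz":0,"wx":0,"wy":0,"wz":0},{"dx":0,"dy":0,"dz":0,"wx":0,"wy":0,"wz":0},{"dx":0,"dy":0,"dz":0,"wx":0,"wy":0,"wz":0},{"dx":0,"dy":0,"dz":-0.3,"wx":0,"wy":0,"wz":0},{"dx":0,"dy":0,"dz":-1,"wx":0,"wy":0,"wz":0},{"dx":0,"dy":0,"dz":-2,"wx":0,"wy":0,"wz":0},{"dx":0,"dy":0,"dz":-3.3,"wx":0,"wy":0,"wz":0},{"dx":0,"dy":0,"dz":-4.5,"wx":0,"wy":0,"wz":0}]' 1.5 25
python3 -c "
from h import *
save('side','side5')
go(.4939,-.348,.13,-0.91)
a=cv2.imread('pics/side5.png')[230:430,220:400]
cv2.imwrite('pics/c5.png',cv2.resize(a,None,fx=3,fy=3))"
```

```text
t: 14.9
eef_pos: [0.4667, 0.1849, 0.1602]
ee_rot: [-3.141, -0.0, -0.0]
force: [0.2, -0.6, -0.0]
width: 0.0598
gripper_force: 0.0
t: 16.15
eef_pos: [0.4669, 0.185, 0.2063]
ee_rot: [-3.141, -0.001, -0.0]
force: [-1.0, 0.3, -1.8]
width: 0.0292
gripper_force: 25.0
t 16.2 pos [0.4676 0.1854 0.2079] rot [-3.14e+00 -2.70e-03 -0.00e+00] w 0.0291 d cm [ 2.61 53.35  7.71] rv deg [-0.16 -0.1  52.14]
```

View pics/c5.png

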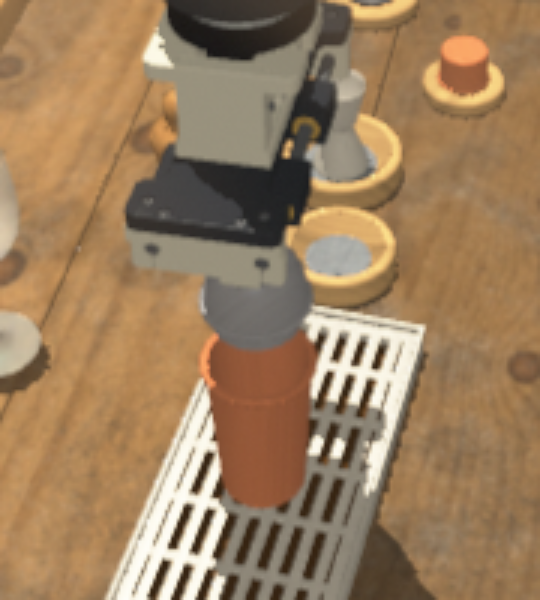

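```bash
python3 -m crank '[{"dx":-0.5,"dy":3,"dz":0,"wx":0,"wy":0,"wz":3},{"dx":-1,"dy":8,"dz":0,"wx":0,"wy":0,"wz":10},{"dx":-1,"dy":14,"dz":0,"wx":0,"wy":0,"wz":18},{"dx":-1,"dy":20,"dz":0,"wx":0,"wy":0,"wz":27},{"dx":-1,"dy":26,"dz":0,"wx":0,"wy":0,"wz":36},{"dx":-0.5,"dy":32,"dz":0,"wx":0,"wy":0,"wz":44},{"dx":0,"dy":38,"dz":0,"wx":0,"wy":0,"wz":52},{"dx":1,"dy":44,"dz":0,"wx":0,"wy":0,"wz":52},{"dx":2,"dy":49,"dz":0,"wx":0,"wy":0,"wz":52},{"dx":2.6,"dy":52.5,"dz":0,"wx":0,"wy":0,"wz":52}]'
python3 -c "
from h import *
go(.4939,-.348,.08,-0.91)"
```

```text
t: 17.45
eef_pos: [0.4925, -0.3426, 0.2049]
ee_rot: [3.141, 0.0, -0.909]
force: [-0.0, 0.4, -0.8]
width: 0.0291
gripper_force: 25.0
t 17.45 pos [ 0.4925 -0.3426  0.2049] rot [ 3.1413e+00  2.0000e-04 -9.0950e-01] w 0.0291 d cm [ 0.52  0.22 12.49] rv deg [0.02 0.01 0.03]
```

```bash
python3 -m crank '[{"dx":0.5,"dy":0.2,"dz":2,"wx":0,"wy":0,"wz":0},{"dx":0.5,"dy":0.2,"dz":4,"wx":0,"wy":0,"wz":0},{"dx":0.5,"dy":0.2,"dz":6,"wx":0,"wy":0,"wz":0},{"dx":0.5,"dy":0.2,"dz":8,"wx":0,"wy":0,"wz":0},{"dx":0.5,"dy":0.2,"dz":10,"wx":0,"wy":0,"wz":0},{"dx":0.5,"dy":0.2,"dz":11.5,"wx":0,"wy":0,"wz":0},{"dx":0.5,"dy":0.2,"dz":12.2,"wx":0,"wy":0,"wz":0},{"dx":0.5,"dy":0.2,"dz":12.2,"wx":0,"wy":0,"wz":0},{"dx":0.5,"dy":0.2,"dz":12.2,"wx":0,"wy":0,"wz":0},{"dx":0.5,"dy":0.2,"dz":12.2,"wx":0,"wy":0,"wz":0}]'
python3 -c "
from h import *
save('side','side6')
go(.4939,-.348,.0635,-0.91)
a=cv2.imread('pics/side6.png')[130:290,260:440]
cv2.imwrite('pics/c6.png',cv2.resize(a,None,fx=3,fy=3))"
```

```text
t: 18.7
eef_pos: [0.4945, -0.3455, 0.0838]
ee_rot: [-3.141, -0.001, -0.908]
force: [-0.3, 0.1, -1.6]
width: 0.0295
gripper_force: 25.0
t 18.75 pos [ 0.4943 -0.3454  0.0837] rot [-3.141e+00 -9.000e-04 -9.079e-01] w 0.0288 d cm [0.17 0.19 2.02] rv deg [-0.03 -0.05  0.12]
```

View pics/c6.png

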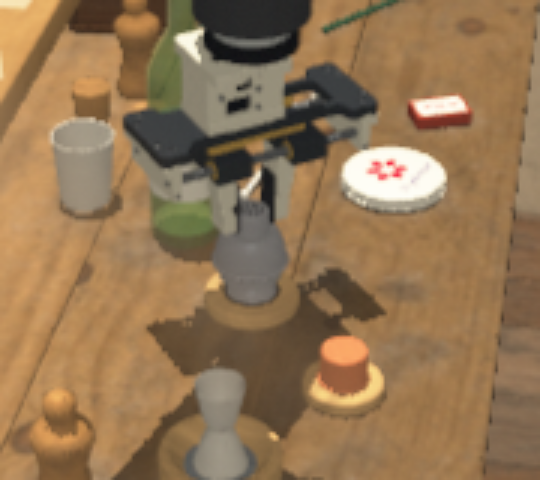

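Strainer hovers over its disc, body well beside the bottle. Lower with a small correction, then release.

```bash
python3 -m crank '[{"dx":0.15,"dy":0.15,"dz":0.3,"wx":0,"wy":0,"wz":0},{"dx":0.15,"dy":0.15,"dz":0.6,"wx":0,"wy":0,"wz":0},{"dx":0.15,"dy":0.15,"dz":0.9,"wx":0,"wy":0,"wz":0},{"dx":0.15,"dy":0.15,"dz":1.2,"wx":0,"wy":0,"wz":0},{"dx":0.15,"dy":0.15,"dz":1.5,"wx":0,"wy":0,"wz":0},{"dx":0.15,"dy":0.15,"dz":1.7,"wx":0,"wy":0,"wz":0},{"dx":0.15,"dy":0.15,"dz":1.9,"wx":0,"wy":0,"wz":0},{"dx":0.15,"dy":0.15,"dz":1.9,"wx":0,"wy":0,"wz":0},{"dx":0.15,"dy":0.15,"dz":1.9,"wx":0,"wy":0,"wz":0},{"dx":0.15,"dy":0.15,"dz":1.9,"wx":0,"wy":0,"wz":0}]'
python3 -c "
from h import *
go(.4939,-.348,.0635,-0.91)"
```

```text
t: 20.0
eef_pos: [0.4939, -0.3475, 0.0644]
ee_rot: [-3.141, -0.001, -0.908]
force: [-0.4, 1.7, 4.5]
width: 0.0294
gripper_force: 25.0
t 20.0 pos [ 0.4939 -0.3475  0.0644] rot [-3.1414e+00 -5.0000e-04 -9.0780e-01] w 0.0294 d cm [0.04 0.03 0.09] rv deg [-0.01 -0.03  0.13]
```

```bash
python3 -m crank '[{"dx":0,"dy":0,"dz":0,"wx":0,"wy":0,"wz":0},{"dx":0,"dy":0,"dz":0,"wx":0,"wy":0,"wz":0},{"dx":0,"dy":0,"dz":0,"wx":0,"wy":0,"wz":0},{"dx":0,"dy":0,"dz":0,"wx":0,"wy":0,"wz":0},{"dx":0,"dy":0,"dz":-0.5,"wx":0,"wy":0,"wz":0},{"dx":0,"dy":0,"dz":-2,"wx":0,"wy":0,"wz":0},{"dx":0,"dy":0,"dz":-4.5,"wx":0,"wy":0,"wz":0},{"dx":0,"dy":0,"dz":-7.5,"wx":0,"wy":0,"wz":0},{"dx":0,"dy":0,"dz":-10.5,"wx":0,"wy":0,"wz":0},{"dx":0,"dy":0,"dz":-12,"wx":0,"wy":0,"wz":0}]' 6.5
python3 -c "
from h import *
save('side','side7')
go(.4767,-.1255,.13,0)
for n,p in dict(strainer_top=(.494,-.348,.014),measuring_cap=(.400,-.241,.014),jigger=(.477,-.125,.01)).items(): print(n,[(c,[np.round(d['centre'],4) for d in arm.mark_of(c,n)[:1]]) for c in('side',)])
print(fit('jigger',(.477,-.125,.01)))"
```

```text
t: 21.25
eef_pos: [0.4945, -0.3478, 0.187]
ee_rot: [-3.14, -0.003, -0.908]
force: [0.2, -0.1, -0.5]
width: 0.0649
gripper_force: 0.0
t 21.3 pos [ 0.495  -0.3481  0.1881] rot [-3.1393 -0.0044 -0.9076] w 0.065 d cm [-18.69 -12.25   5.76] rv deg [-1.0e-02 -3.0e-01 -5.2e+01]
strainer_top [('side', [array([ 0.4942, -0.3465,  0.0147])])]
measuring_cap [('side', [array([ 0.3982, -0.2406,  0.0119])])]
jigger [('side', [array([ 0.4763, -0.123 ,  0.0073])])]
None
```

```bash
python3 -m crank '[{"dx":-2,"dy":-1.2,"dz":0,"wx":0,"wy":0,"wz":-3},{"dx":-5,"dy":-3.3,"dz":0,"wx":0,"wy":0,"wz":-11},{"dx":-8.5,"dy":-5.6,"dz":0,"wx":0,"wy":0,"wz":-20},{"dx":-12,"dy":-7.9,"dz":0,"wx":0,"wy":0,"wz":-29},{"dx":-15,"dy":-9.8,"dz":1,"wx":0,"wy":0,"wz":-38},{"dx":-17.5,"dy":-11.5,"dz":2.5,"wx":0,"wy":0,"wz":-46},{"dx":-18.6,"dy":-12.2,"dz":4,"wx":0,"wy":0,"wz":-52},{"dx":-18.7,"dy":-12.25,"dz":5.7,"wx":0,"wy":0,"wz":-52},{"dx":-18.7,"dy":-12.25,"dz":5.7,"wx":0,"wy":0,"wz":-52},{"dx":-18.7,"dy":-12.25,"dz":5.7,"wx":0,"wy":0,"wz":-52}]' 7
python3 -c "
from h import *
go(.4767,-.1245,.0505,0)"
```

```text
t: 22.8
eef_pos: [0.4753, -0.1249, 0.1271]
ee_rot: [3.141, 0.001, -0.001]
force: [-0.1, -0.5, -0.1]
width: 0.0701
gripper_force: 0.0
t 22.8 pos [ 0.4753 -0.1249  0.1271] rot [ 3.1413e+00  6.0000e-04 -5.0000e-04] w 0.0701 d cm [ 0.15 -0.04  7.66] rv deg [ 0.02  0.03 -0.03]
```

```bash
python3 -m crank '[{"dx":0.15,"dy":0,"dz":1.5,"wx":0,"wy":0,"wz":0},{"dx":0.15,"dy":0,"dz":3,"wx":0,"wy":0,"wz":0},{"dx":0.15,"dy":0,"dz":4.5,"wx":0,"wy":0,"wz":0},{"dx":0.15,"dy":0,"dz":5.7,"wx":0,"wy":0,"wz":0},{"dx":0.15,"dy":0,"dz":6.7,"wx":0,"wy":0,"wz":0},{"dx":0.15,"dy":0,"dz":7.3,"wx":0,"wy":0,"wz":0},{"dx":0.15,"dy":0,"dz":7.6,"wx":0,"wy":0,"wz":0},{"dx":0.15,"dy":0,"dz":7.6,"wx":0,"wy":0,"wz":0},{"dx":0.15,"dy":0,"dz":7.6,"wx":0,"wy":0,"wz":0},{"dx":0.15,"dy":0,"dz":7.6,"wx":0,"wy":0,"wz":0}]'
python3 -m crank '[{"dx":0,"dy":0,"dz":0,"wx":0,"wy":0,"wz":0},{"dx":0,"dy":0,"dz":0,"wx":0,"wy":0,"wz":0},{"dx":0,"dy":0,"dz":0,"wx":0,"wy":0,"wz":0},{"dx":0,"dy":0,"dz":0,"wx":0,"wy":0,"wz":0},{"dx":0,"dy":0,"dz":0,"wx":0,"wy":0,"wz":0},{"dx":0,"dy":0,"dz":-0.3,"wx":0,"wy":0,"wz":0},{"dx":0,"dy":0,"dz":-1,"wx":0,"wy":0,"wz":0},{"dx":0,"dy":0,"dz":-2,"wx":0,"wy":0,"wz":0},{"dx":0,"dy":0,"dz":-3.3,"wx":0,"wy":0,"wz":0},{"dx":0,"dy":0,"dz":-4.5,"wx":0,"wy":0,"wz":0}]' 3 15
python3 -c "
from h import *
save('side','side8')
go(.459,-.0245,.0955,0)
a=cv2.imread('pics/side8.png')[200:360,250:430]
cv2.imwrite('pics/c8.png',cv2.resize(a,None,fx=3,fy=3))"
```

```text
t: 24.05
eef_pos: [0.477, -0.1246, 0.0514]
ee_rot: [-3.142, -0.001, -0.0]
force: [0.2, 0.1, 0.5]
width: 0.0698
gripper_force: 0.0
t: 25.3
eef_pos: [0.477, -0.1246, 0.0973]
ee_rot: [-3.142, -0.001, -0.0]
force: [0.6, 0.3, -1.5]
width: 0.0395
gripper_force: 15.0
t 25.35 pos [ 0.4779 -0.1247  0.0988] rot [ 3.1415e+00 -3.0000e-03  0.0000e+00] w 0.0392 d cm [ -1.89 -10.02   0.32] rv deg [ 0.   -0.17  0.  ]
```

View pics/c8.png

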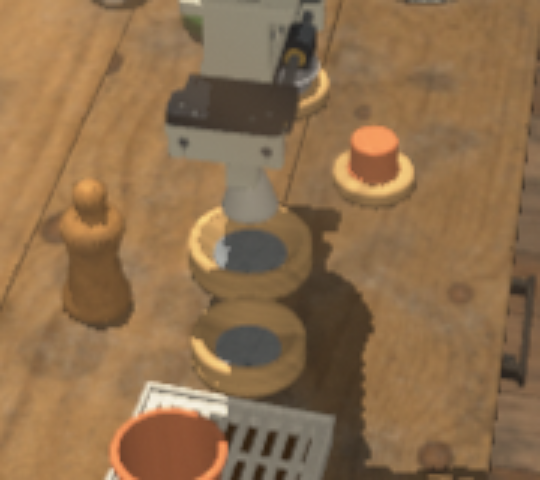

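```bash
python3 -m crank '[{"dx":-0.2,"dy":-1.2,"dz":0,"wx":0,"wy":0,"wz":0},{"dx":-0.6,"dy":-3.5,"dz":0,"wx":0,"wy":0,"wz":0},{"dx":-1.1,"dy":-6,"dz":0,"wx":0,"wy":0,"wz":0},{"dx":-1.5,"dy":-8.2,"dz":0,"wx":0,"wy":0,"wz":0},{"dx":-1.75,"dy":-9.5,"dz":0,"wx":0,"wy":0,"wz":0},{"dx":-1.8,"dy":-10,"dz":0.5,"wx":0,"wy":0,"wz":0},{"dx":-1.8,"dy":-10,"dz":1.5,"wx":0,"wy":0,"wz":0},{"dx":-1.8,"dy":-10,"dz":2.3,"wx":0,"wy":0,"wz":0},{"dx":-1.8,"dy":-10,"dz":2.5,"wx":0,"wy":0,"wz":0},{"dx":-1.8,"dy":-10,"dz":2.5,"wx":0,"wy":0,"wz":0}]'
python3 -c "
from h import *
go(.459,-.0245,.0515,0); save('side','side9')
a=cv2.imread('pics/side9.png')[240:360,250:430]
cv2.imwrite('pics/c9.png',cv2.resize(a,None,fx=3,fy=3))"
```

```text
t: 26.6
eef_pos: [0.4587, -0.025, 0.0708]
ee_rot: [3.141, 0.001, -0.001]
force: [0.6, 0.1, -1.2]
width: 0.0392
gripper_force: 15.0
t 26.6 pos [ 0.4587 -0.025   0.0708] rot [ 3.1413e+00  6.0000e-04 -1.0000e-03] w 0.0392 d cm [ 0.03 -0.05  1.93] rv deg [ 0.02  0.04 -0.05]
```

View pics/c9.png

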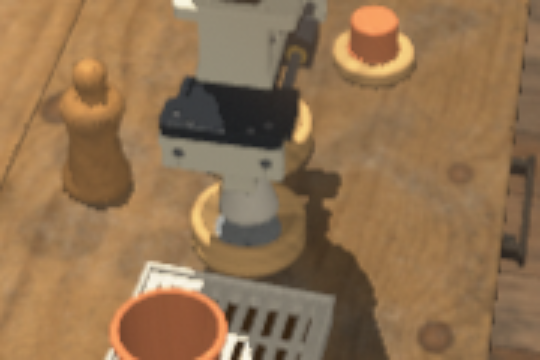

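The jigger is over the small well, roughly centred. Lower it.

```bash
python3 -m crank '[{"dx":0,"dy":-0.05,"dz":0.3,"wx":0,"wy":0,"wz":0},{"dx":0,"dy":-0.05,"dz":0.6,"wx":0,"wy":0,"wz":0},{"dx":0,"dy":-0.05,"dz":0.9,"wx":0,"wy":0,"wz":0},{"dx":0,"dy":-0.05,"dz":1.2,"wx":0,"wy":0,"wz":0},{"dx":0,"dy":-0.05,"dz":1.5,"wx":0,"wy":0,"wz":0},{"dx":0,"dy":-0.05,"dz":1.7,"wx":0,"wy":0,"wz":0},{"dx":0,"dy":-0.05,"dz":1.85,"wx":0,"wy":0,"wz":0},{"dx":0,"dy":-0.05,"dz":1.95,"wx":0,"wy":0,"wz":0},{"dx":0,"dy":-0.05,"dz":1.95,"wx":0,"wy":0,"wz":0},{"dx":0,"dy":-0.05,"dz":1.95,"wx":0,"wy":0,"wz":0}]'
python3 -c "
from h import *
go(.459,-.0245,.0515,0)"
```

```text
t: 27.9
eef_pos: [0.4588, -0.0241, 0.0516]
ee_rot: [-3.142, -0.0, -0.0]
force: [0.1, -0.8, -0.7]
width: 0.0389
gripper_force: 15.0
t 27.9 pos [ 0.4588 -0.0241  0.0516] rot [-3.1416e+00 -1.0000e-04 -4.0000e-04] w 0.0389 d cm [0.02 0.04 0.01] rv deg [-0.   -0.01 -0.02]
```

```bash
python3 -m crank '[{"dx":0,"dy":0,"dz":0.05,"wx":0,"wy":0,"wz":0},{"dx":0,"dy":0,"dz":0,"wx":0,"wy":0,"wz":0},{"dx":0,"dy":0,"dz":0,"wx":0,"wy":0,"wz":0},{"dx":0,"dy":0,"dz":0,"wx":0,"wy":0,"wz":0},{"dx":0,"dy":0,"dz":-0.5,"wx":0,"wy":0,"wz":0},{"dx":0,"dy":0,"dz":-2,"wx":0,"wy":0,"wz":0},{"dx":0,"dy":0,"dz":-4.5,"wx":0,"wy":0,"wz":0},{"dx":0,"dy":0,"dz":-7.5,"wx":0,"wy":0,"wz":0},{"dx":0,"dy":0,"dz":-10,"wx":0,"wy":0,"wz":0},{"dx":0,"dy":0,"dz":-11.5,"wx":0,"wy":0,"wz":0}]' 7
python3 -c "
from h import *
go(.467,.185,.165,-1.5708)"
```

```text
t: 29.15
eef_pos: [0.4592, -0.024, 0.1683]
ee_rot: [-3.141, -0.002, -0.0]
force: [0.3, 0.5, -0.1]
width: 0.07
gripper_force: 0.0
t 29.15 pos [ 0.4592 -0.024   0.1683] rot [-3.141e+00 -2.100e-03 -2.000e-04] w 0.07 d cm [  0.77 -20.9    0.35] rv deg [-1.200e-01 -7.000e-02  8.999e+01]
```

```bash
python3 -m crank '[{"dx":0,"dy":-1.5,"dz":0,"wx":0,"wy":0,"wz":9},{"dx":0.1,"dy":-4,"dz":0,"wx":0,"wy":0,"wz":19},{"dx":0.2,"dy":-6.5,"dz":0,"wx":0,"wy":0,"wz":29},{"dx":0.3,"dy":-9.5,"dz":0,"wx":0,"wy":0,"wz":39},{"dx":0.4,"dy":-12.5,"dz":0,"wx":0,"wy":0,"wz":49},{"dx":0.5,"dy":-15.5,"dz":0,"wx":0,"wy":0,"wz":59},{"dx":0.7,"dy":-18,"dz":0,"wx":0,"wy":0,"wz":69},{"dx":0.75,"dy":-20,"dz":0,"wx":0,"wy":0,"wz":79},{"dx":0.77,"dy":-20.9,"dz":0,"wx":0,"wy":0,"wz":90},{"dx":0.77,"dy":-20.9,"dz":0,"wx":0,"wy":0,"wz":90}]' 8.7
python3 -c "
from h import *
save('side','side10')
for c in('side','top'): print(c,[np.round(d['centre'],4) for d in arm.mark_of(c,'shaker_tin')[:1]])
P['shaker_tin']=[(26,0),(29.5,52),(34.5,103),(34.5,105)];print(fit('shaker_tin',(.467,.185,.019),('side',)))
for n,p in dict(jigger=(.459,-.024,.01),jigger_stand=(.459,-.024,0)).items(): print(n,[np.round(d['centre'],4) for d in arm.mark_of('side',n)[:1]],fit(n,p,('side',)))
go(.467,.185,.072,-1.5708)
cv2.imwrite('pics/c10.png',cv2.imread('pics/side10.png')[150:450,180:440])"
```

```text
t: 30.4
eef_pos: [0.4665, 0.1853, 0.1667]
ee_rot: [3.142, -0.0, -1.569]
force: [0.2, 0.2, 0.6]
width: 0.0873
gripper_force: 0.0
side [array([0.47  , 0.1877, 0.0149])]
top [array([0.4696, 0.1864, 0.0189])]
None
jigger [array([ 0.4561, -0.025 ,  0.0093])] None
jigger_stand [array([ 0.4564, -0.024 , -0.0022])] (array([ 0.6499, -0.7645, -0.7572]), ['side'], [1.72])
t 30.8 pos [0.4666 0.1846 0.1667] rot [-3.1415e+00  1.0000e-04 -1.5706e+00] w 0.087 d cm [-0.04 -0.04  9.47] rv deg [-0.01  0.01  0.01]
```

View pics/c10.png

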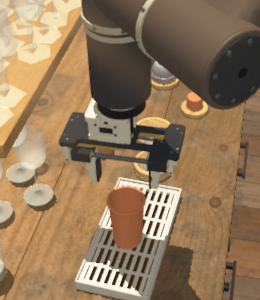

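```bash
python3 -m crank '[{"dx":-0.05,"dy":-0.1,"dz":1.2,"wx":0,"wy":0,"wz":0},{"dx":-0.05,"dy":-0.1,"dz":2.4,"wx":0,"wy":0,"wz":0},{"dx":-0.05,"dy":-0.1,"dz":3.6,"wx":0,"wy":0,"wz":0},{"dx":-0.05,"dy":-0.1,"dz":4.8,"wx":0,"wy":0,"wz":0},{"dx":-0.05,"dy":-0.1,"dz":6,"wx":0,"wy":0,"wz":0},{"dx":-0.05,"dy":-0.1,"dz":7.2,"wx":0,"wy":0,"wz":0},{"dx":-0.05,"dy":-0.1,"dz":8.4,"wx":0,"wy":0,"wz":0},{"dx":-0.05,"dy":-0.1,"dz":9.2,"wx":0,"wy":0,"wz":0},{"dx":-0.05,"dy":-0.1,"dz":9.6,"wx":0,"wy":0,"wz":0},{"dx":-0.05,"dy":-0.1,"dz":9.6,"wx":0,"wy":0,"wz":0}]'
python3 -m crank '[{"dx":0,"dy":0,"dz":0,"wx":0,"wy":0,"wz":0},{"dx":0,"dy":0,"dz":0,"wx":0,"wy":0,"wz":0},{"dx":0,"dy":0,"dz":0,"wx":0,"wy":0,"wz":0},{"dx":0,"dy":0,"dz":0,"wx":0,"wy":0,"wz":0},{"dx":0,"dy":0,"dz":0,"wx":0,"wy":0,"wz":0},{"dx":0,"dy":0,"dz":-0.3,"wx":0,"wy":0,"wz":0},{"dx":0,"dy":0,"dz":-1,"wx":0,"wy":0,"wz":0},{"dx":0,"dy":0,"dz":-2.5,"wx":0,"wy":0,"wz":0},{"dx":0,"dy":0,"dz":-5,"wx":0,"wy":0,"wz":0},{"dx":0,"dy":0,"dz":-8,"wx":0,"wy":0,"wz":0}]' 4.5 20
python3 -c "
from h import *
save('side','side11')
go(.4785,-.1263,.13,-1.5708)
for c in('side','top'): print(c,[np.round(d['centre'],4) for d in arm.mark_of(c,'shaker_tin')[:1]])
cv2.imwrite('pics/c11.png',cv2.imread('pics/side11.png')[100:420,180:440])"
```

```text
t: 32.05
eef_pos: [0.4676, 0.1853, 0.0704]
ee_rot: [3.141, -0.0, -1.571]
force: [0.4, -0.5, -0.2]
width: 0.0869
gripper_force: 0.0
t: 33.3
eef_pos: [0.4674, 0.1852, 0.1519]
ee_rot: [3.141, -0.0, -1.571]
force: [0.8, -0.1, -2.7]
width: 0.063
gripper_force: 19.8
t 33.35 pos [0.4695 0.1864 0.1563] rot [-3.1364e+00  2.9000e-03 -1.5702e+00] w 0.0628 d cm [31.28 -0.87  2.55] rv deg [-0.3   0.16  0.04]
side [array([0.4668, 0.1845, 0.0977])]
top [array([0.4696, 0.1864, 0.0189])]
```

View pics/c11.png

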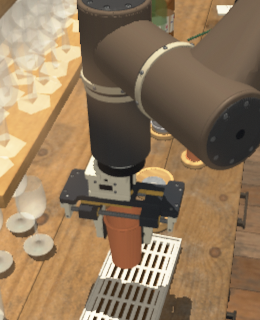

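```bash
python3 -m crank '[{"dx":1.5,"dy":0,"dz":-2,"wx":0,"wy":0,"wz":0},{"dx":5,"dy":-0.2,"dz":-4,"wx":0,"wy":0,"wz":0},{"dx":9,"dy":-0.3,"dz":-4,"wx":0,"wy":0,"wz":0},{"dx":13.5,"dy":-0.4,"dz":-4,"wx":0,"wy":0,"wz":0},{"dx":18,"dy":-0.6,"dz":-4,"wx":0,"wy":0,"wz":0},{"dx":22.5,"dy":-0.8,"dz":-4,"wx":0,"wy":0,"wz":0},{"dx":27,"dy":-1,"dz":-4,"wx":0,"wy":0,"wz":0},{"dx":30,"dy":-1.1,"dz":-4,"wx":0,"wy":0,"wz":0},{"dx":31.2,"dy":-1.1,"dz":-3,"wx":0,"wy":0,"wz":0},{"dx":31.2,"dy":-1.1,"dz":-1,"wx":0,"wy":0,"wz":0}]'
python3 -c "
from h import *
go(.4785,-.1263,.09,-1.5708)"
```

```text
t: 34.7
eef_pos: [0.4783, -0.1272, 0.1599]
ee_rot: [-3.141, 0.0, -1.573]
force: [0.5, 0.6, -2.6]
width: 0.0627
gripper_force: 19.8
t 34.7 pos [ 0.4783 -0.1272  0.1599] rot [-3.1411e+00  3.0000e-04 -1.5727e+00] w 0.0627 d cm [-0.09 -0.01  6.99] rv deg [-0.03  0.02 -0.11]
```

```bash
python3 -m crank '[{"dx":0,"dy":0,"dz":1.5,"wx":0,"wy":0,"wz":0},{"dx":0,"dy":0,"dz":3,"wx":0,"wy":0,"wz":0},{"dx":0,"dy":0,"dz":4.5,"wx":0,"wy":0,"wz":0},{"dx":0,"dy":0,"dz":5.7,"wx":0,"wy":0,"wz":0},{"dx":0,"dy":0,"dz":6.7,"wx":0,"wy":0,"wz":0},{"dx":0,"dy":0,"dz":7.5,"wx":0,"wy":0,"wz":0},{"dx":0,"dy":0,"dz":8,"wx":0,"wy":0,"wz":0},{"dx":0,"dy":0,"dz":8,"wx":0,"wy":0,"wz":0},{"dx":0,"dy":0,"dz":8,"wx":0,"wy":0,"wz":0},{"dx":0,"dy":0,"dz":8,"wx":0,"wy":0,"wz":0}]'
python3 -c "
from h import *
go(.4785,-.1263,.0614,-1.5708);save('side','side12')
a=cv2.imread('pics/side12.png')[180:360,230:430]
cv2.imwrite('pics/c12.png',cv2.resize(a,None,fx=3,fy=3))"
```

```text
t: 35.95
eef_pos: [0.4787, -0.1266, 0.0809]
ee_rot: [-3.141, 0.0, -1.571]
force: [-0.6, 0.3, -3.2]
width: 0.0628
gripper_force: 19.8
t 35.95 pos [ 0.4787 -0.1266  0.0809] rot [-3.1409e+00  1.0000e-04 -1.5712e+00] w 0.0628 d cm [-0.03  0.02  1.95] rv deg [-0.04  0.   -0.02]
```

View pics/c12.png

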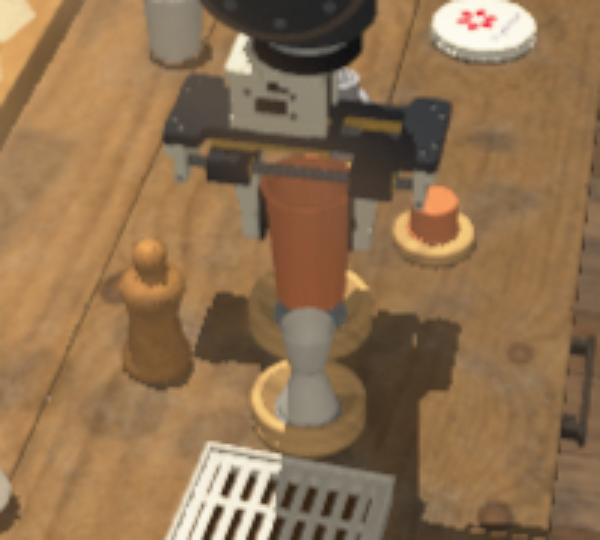

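The tin is over its well and the jigger stands centred in its own. Lower, then release.

```bash
python3 -m crank '[{"dx":0,"dy":0,"dz":0.3,"wx":0,"wy":0,"wz":0},{"dx":0,"dy":0,"dz":0.6,"wx":0,"wy":0,"wz":0},{"dx":0,"dy":0,"dz":0.9,"wx":0,"wy":0,"wz":0},{"dx":0,"dy":0,"dz":1.2,"wx":0,"wy":0,"wz":0},{"dx":0,"dy":0,"dz":1.5,"wx":0,"wy":0,"wz":0},{"dx":0,"dy":0,"dz":1.7,"wx":0,"wy":0,"wz":0},{"dx":0,"dy":0,"dz":1.85,"wx":0,"wy":0,"wz":0},{"dx":0,"dy":0,"dz":1.95,"wx":0,"wy":0,"wz":0},{"dx":0,"dy":0,"dz":1.95,"wx":0,"wy":0,"wz":0},{"dx":0,"dy":0,"dz":1.95,"wx":0,"wy":0,"wz":0}]'
python3 -c "
from h import *
go(.4785,-.1263,.0614,-1.5708)"
```

```text
t: 37.25
eef_pos: [0.4784, -0.127, 0.0621]
ee_rot: [-3.141, -0.001, -1.571]
force: [-4.8, -0.4, 10.4]
width: 0.063
gripper_force: 19.5
t 37.25 pos [ 0.4784 -0.127   0.0621] rot [-3.1413e+00 -6.0000e-04 -1.5707e+00] w 0.063 d cm [-0.07 -0.01  0.07] rv deg [-0.02 -0.03  0.01]
```

```bash
python3 -m crank '[{"dx":0,"dy":0,"dz":0,"wx":0,"wy":0,"wz":0},{"dx":0,"dy":0,"dz":0,"wx":0,"wy":0,"wz":0},{"dx":0,"dy":0,"dz":0,"wx":0,"wy":0,"wz":0},{"dx":0,"dy":0,"dz":0,"wx":0,"wy":0,"wz":0},{"dx":0,"dy":0,"dz":0,"wx":0,"wy":0,"wz":0},{"dx":0,"dy":0,"dz":-1,"wx":0,"wy":0,"wz":0},{"dx":0,"dy":0,"dz":-3,"wx":0,"wy":0,"wz":0},{"dx":0,"dy":0,"dz":-6,"wx":0,"wy":0,"wz":0},{"dx":0,"dy":0,"dz":-9,"wx":0,"wy":0,"wz":0},{"dx":0,"dy":0,"dz":-12,"wx":0,"wy":0,"wz":0}]' 8.7
python3 -m crank '[{"dx":-2,"dy":0,"dz":-1,"wx":0,"wy":0,"wz":0},{"dx":-6,"dy":0,"dz":-2,"wx":0,"wy":0,"wz":0},{"dx":-11,"dy":0,"dz":-2,"wx":0,"wy":0,"wz":0},{"dx":-16,"dy":0,"dz":-2,"wx":0,"wy":0,"wz":0},{"dx":-21,"dy":0,"dz":-2,"wx":0,"wy":0,"wz":0},{"dx":-26,"dy":0,"dz":-2,"wx":0,"wy":0,"wz":0},{"dx":-31,"dy":0,"dz":-2,"wx":0,"wy":0,"wz":0},{"dx":-36,"dy":0,"dz":-2,"wx":0,"wy":0,"wz":0},{"dx":-40,"dy":0,"dz":-2,"wx":0,"wy":0,"wz":0},{"dx":-42,"dy":0,"dz":-2,"wx":0,"wy":0,"wz":0}]'
python3 - <<'E'
from h import *
save('side','side13');save('top','top13')
P['jigger']=[(21.5,0),(10,38),(21.5,76)]
for n,p in dict(shaker_tin=(.4785,-.1263,.01),jigger=(.459,-.024,.01),strainer_top=(.494,-.348,.014),measuring_cap=(.4,-.241,.014)).items():
    print(n,[(c,np.round(d['centre'],4)) for c in('side','top') for d in arm.mark_of(c,n)[:1]],fit(n,p))
a=cv2.imread('pics/side13.png')[190:340,250:450];b=cv2.imread('pics/top13.png')[190:340,250:450]
cv2.imwrite('pics/c13.png',cv2.resize(np.hstack([a,b]),None,fx=2,fy=2)); print(arm.get_state()['t'])
E
```

```text
t: 38.5
eef_pos: [0.4784, -0.1267, 0.1829]
ee_rot: [-3.141, 0.0, -1.571]
force: [-0.3, 0.9, -0.2]
width: 0.0868
gripper_force: 0.0
t: 39.75
eef_pos: [0.4784, 0.2952, 0.2015]
ee_rot: [-3.141, 0.0, -1.57]
force: [0.6, -0.6, -0.5]
width: 0.0871
gripper_force: 0.0
shaker_tin [('side', array([ 0.4775, -0.1241,  0.0074])), ('top', array([ 0.4757, -0.1269,  0.0133]))] (array([ 0.4793, -0.1268, -0.0117]), ['top'], [0.19])
jigger [('top', array([ 0.4621, -0.0236,  0.0125]))] (array([ 0.4599, -0.026 ,  0.009 ]), ['side', 'top'], [2.63, 0.55])
strainer_top [('top', array([ 0.4933, -0.3476,  0.0152]))] (array([ 0.494 , -0.3446,  0.0271]), ['top'], [0.22])
measuring_cap [('top', array([ 0.4015, -0.2449,  0.017 ]))] (array([ 0.3983, -0.2337,  0.0739]), ['top'], [0.15])
40.65
```

View pics/c13.png

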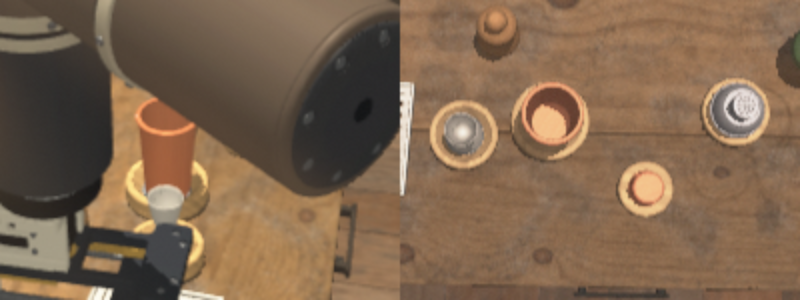

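Top view: all pieces look upright on their stands. I'll clear the arm from the side view and check once more.

```bash
python3 -m crank '[{"dx":-2,"dy":1.5,"dz":-1,"wx":0,"wy":0,"wz":0},{"dx":-5,"dy":4,"dz":-2,"wx":0,"wy":0,"wz":0},{"dx":-9,"dy":7.5,"dz":-3,"wx":0,"wy":0,"wz":0},{"dx":-13,"dy":11,"dz":-3,"wx":0,"wy":0,"wz":0},{"dx":-17,"dy":14.5,"dz":-3,"wx":0,"wy":0,"wz":0},{"dx":-21,"dy":18,"dz":-3,"wx":0,"wy":0,"wz":0},{"dx":-25,"dy":21,"dz":-3,"wx":0,"wy":0,"wz":0},{"dx":-29,"dy":24,"dz":-3,"wx":0,"wy":0,"wz":0},{"dx":-31,"dy":26,"dz":-3,"wx":0,"wy":0,"wz":0},{"dx":-32,"dy":26.5,"dz":-3,"wx":0,"wy":0,"wz":0}]'
python3 - <<'E'
from h import *
save('side','side14');save('top','top14')
P['jigger']=[(21.5,0),(10,38),(21.5,76)]
for n,p in dict(shaker_tin=(.4785,-.1263,.01),jigger=(.459,-.024,.01),strainer_top=(.494,-.348,.014),measuring_cap=(.4,-.241,.014)).items():
    print(n,[(c,np.round(d['centre'],4)) for c in('side','top') for d in arm.mark_of(c,n)[:1]],fit(n,p))
for n,p in dict(green_bottle=0,pepper_mill=0).items(): print(n,[np.round(d['centre'],4) for c in('side','top') for d in arm.mark_of(c,n)[:1]])
a=cv2.imread('pics/side14.png')[200:340,280:420]
cv2.imwrite('pics/c14.png',cv2.resize(a,None,fx=4,fy=4)); print(arm.get_state()['t'])
E
```

```text
t: 41.9
eef_pos: [0.2125, 0.6142, 0.2306]
ee_rot: [3.142, -0.001, -1.57]
force: [0.0, -1.1, 0.0]
width: 0.0868
gripper_force: 0.0
shaker_tin [('side', array([ 0.4764, -0.1216,  0.0076])), ('top', array([ 0.4754, -0.129 ,  0.0123]))] (array([ 0.4771, -0.1274,  0.0117]), ['side', 'top'], [1.28, 0.37])
jigger [('side', array([ 0.4566, -0.0233,  0.0065])), ('top', array([ 0.4632, -0.0251,  0.0127]))] (array([ 0.459 , -0.0258,  0.0095]), ['side', 'top'], [0.98, 0.69])
strainer_top [('side', array([ 0.4925, -0.3487,  0.0152])), ('top', array([ 0.4929, -0.3489,  0.0146]))] (array([ 0.4933, -0.3475,  0.0119]), ['side', 'top'], [0.67, 0.6])
measuring_cap [('side', array([ 0.4   , -0.2425,  0.0137])), ('top', array([ 0.401 , -0.2404,  0.0202]))] (array([ 0.3997, -0.2404,  0.0138]), ['side', 'top'], [0.48, 0.22])
green_bottle [array([ 0.5664, -0.4485,  0.0034]), array([ 0.574 , -0.4476,  0.0011])]
pepper_mill [array([ 0.5806, -0.0605, -0.0018]), array([ 0.5847, -0.059 , -0.0021])]
43.0
```

View pics/c14.png

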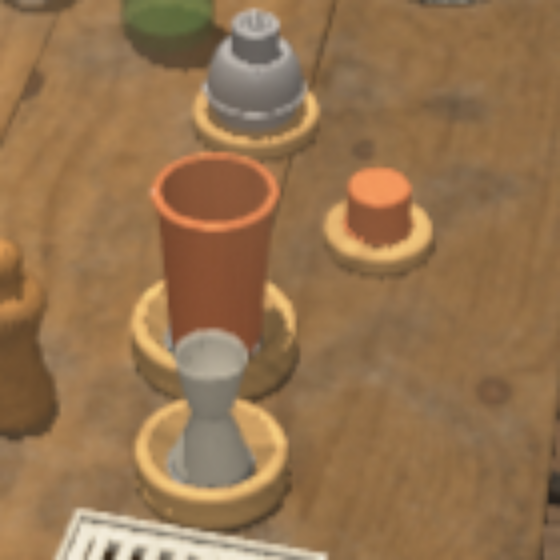

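All four pieces stand upright and within about 2 mm of home in the fitted views, and the bystanders have not moved.

```bash
python3 -c "
from station import arm
print(arm.job_done())"
```

```text
the job is handed in; nothing more can be done
None
```

The job is handed in at about 43 s of the 96 s; the last two-camera check showed the tin, strainer top, cap and jigger upright and home on their own stands to within about 2 mm, with the bottle and pepper mill where they were, but the hand-in gave no verdict.

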